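# Stow the load cell and shut the chest on its folding stay

## Task

First stand the loose load cell upright on the round rubber pad in the free compartment of the open accessory chest, setting it down rather than dropping it. Then break the chest's folding lid stay at its knee by pushing the knee knob back towards the hinge while the lid is still up, and gently lower the lid fully shut. Leave everything else in the chest and on the bench where it is.

Things in the scene. Friction and masses are not known exactly. Their poses are not given: they have to be found in the camera images.
- chest: White steel chest fixed to the bench, 240 (x) x 280 (y) x 105 mm high, walls and floor 6 mm. Origin: centre of its underside; x to its far (hinge) side, y to its left seen from the robot, z up. Two low dividers at y = -45 and +45 mm, tops 56 mm above the bench, make three compartments: two hold parts up to 58 mm tall, one is free. The open lid overhangs its far half. The stay is outside its -y wall.
- pad_top (a point): Centre of the top of a black round rubber pad, 68 mm across and 3 mm thick, fixed on the floor of the free compartment (top is 9 mm above the bench). It lies 45 mm nearer the robot than the chest's middle. Axes as the chest.
- cell_center (a point): Loose steel load cell, 90 mm tall: a round body 50 mm across and 40 mm high (a thin dark band round it) with a plain round neck 30 mm across and 50 mm high on top. The point is on its axis half-way up, 45 mm above its underside; z points up the axis. 0.28 to 0.56 kg. Starts upright on the bench to the left of the chest.
- lid (a joint): Angle of the chest's white lid in rad: 0 fully shut, 1.08 (62 degrees) at the start, propped by the locked stay. The hinge is stiff (about 0.75 N m friction), so the lid stays where it is left and must be pushed down, 1 to 4 N at its edge.
- lid_hinge (a point): Middle of the lid's hinge line, at the chest's far upper edge (120 mm along chest x from its origin, 105 mm up). The hinge line runs along chest y.
- lid_edge (a point): Middle of the lid's free edge on its outer (upper) face, 240 mm from the hinge line. Lid 12 mm thick, 280 mm wide, underside in the hinge plane; open, it leans towards the robot, outer face turned up and away from the robot. A steel lip 16 mm long, 100 mm wide, 6 mm thick sticks out beyond mid-edge. x: along the lid from edge to hinge, y as the chest's, z out of the outer face.
- stay_knee (a joint): Knee angle of the folding stay in rad: 0 links in line, -0.10 at the start (past straight towards the robot, against its stop: locked, the lid cannot be lowered), positive when broken towards the hinge, about 2.9 with the lid shut. Free to turn, almost no friction; breaking it takes a few newtons.
- knee_knob (a point): Centre of the grey round knob on the stay's knee: 18 mm across, 36 mm long along chest y, its inner end 14 mm outside the chest's -y wall. Moves on a circle of radius 91 mm about stay_pivot in the chest's x-z plane; at the start 26 degrees past upright, towards the hinge. Pushing it away from the robot and down breaks the stay; the lid sinks only a few degrees in the first 0.6 rad of knee angle.
- platen: Stored part, leave alone: steel disc 66 mm across, 18 mm high, with a 24 mm stem to 55 mm. Origin at the centre of its underside. Stands in one compartment.
- jaw: Stored part, leave alone: dark steel stepped jaw block 50 x 45 mm, 58 mm high. Origin at the centre of its underside. Stands in one compartment.
- weight: Leave alone: steel calibration weight 60 mm across, 66 mm tall with a small knob on a thin neck. Origin at the centre of its underside, on the bench left of the chest.
- clevis: Leave alone: steel fork block 55 x 55 mm, 72 mm tall. Origin at the centre of its underside, on the bench left of the chest.
- bottle: Leave alone: white closed bottle 60 mm across, 160 mm tall, on the bench beside the chest's left wall. Origin at the centre of its underside.
- carton: Leave alone: small closed carton 110 x 70 x 50 mm high, on the bench beside the stay. Origin at the centre of its underside.
- spool: Leave alone: yellow spool 60 mm across, 56 mm tall, on the bench to the right. Origin at the centre of its underside.
- stay_pivot (a point): Lower pivot of the stay on the chest's -y wall, 160 mm nearer the robot than the hinge line and 15 mm below the chest's upper edge; its axis runs along chest y. Lower link 91 mm from here to the knee, upper link 91 mm from the knee to the lid's side.
Mind the look-alikes: they are no part of the job. What is shaped like the part that bears cell_center but green or red is not meant.

How it is judged:
By the outcome, as a careful person would: the job done as asked, in the order asked, and still so for the second after the job is handed in, with the robot touching nothing.
It also fails if it takes over 59 s, if anything falls off the work surface, if the arm or the gripper's body presses on something with over 40 N, if the wrist force passes 120 N, or if a joint passes its speed limit or range.

## Robot

A 7-joint arm with a two-finger parallel gripper is mounted at the origin on the work surface. World frame = base frame: x ahead of the robot, y to its left, z up, the work surface at z = 0. Lengths are in mm, angles in rad, forces in N, time in s.
With the tool pointing down it reaches from about 350 to 900 mm from the base axis. Payload 7.2 kg.
Tool frame: the origin (TCP) lies midway between the tips of the shut fingers; the grasp point (between the pads) lies 19 mm behind it (r.grip_depth is the distance from the TCP to the grasp point, in mm); z points along the fingers, y is the line along which they close (so a half turn about z gives the same grasp; the last joint's range is limited). The gripper opens to 85 mm and grips with 20 to 120 N. Pads are 22 mm wide; open, the fingers measure 114 mm over their backs; the gripper's body (76 mm by 85 mm) begins 54 mm behind the grasp point. The pads swing forward as they close: fully open they stand 13 mm farther back than shut.
Start: joints at [1.18, 0.411, -0.013, 1.596, 0.006, 1.134, -0.082], TCP at [198.253, -592.726, 231.297] pointing down, gripper open.
Joint ranges: [-2.95, 2.95], [-0.29, 1.99], [-1.47, 1.44], [0.14, 2.54], [-1.03, 4.17], [0.13, 1.85], [-2.86, 2.86]. Speed limits (rad/s): [2.39, 2.39, 3.01, 3.01, 3.14, 3.14, 3.14].

## Interface

Orientations are given as a rotation vector (axis times angle).
In Python, from rig import r gives the robot as it stands.
- The arm moves only by the tool apply_moves, never from a script. Its argument "series" is a list that holds one entry, the list of rows, each a list of 7 numbers: the shift along the tool's x, y, z each as a share of 0.04 m, from -1 to 1, then the turn, a rotation vector about the tool's x, y, z each as a share of 0.12 rad, from -1 to 1, then the closure, from 0 (fully open) to 1 (shut). A call has 1 to 5 rows; each row shifts and turns the commanded pose from where the row before left it, along the tool's axes as they then stand; what a row does not reach is not made up. A row lasts 1/12 s, in which the tool goes at most 41.7 mm and 7.16 degrees, less where a joint would pass 70% of its speed; a pose out of reach is approached as far as the arm can. A call with a number of a shift or a turn outside -1 to 1 is refused whole. A call with a gripper value outside its range is refused whole. The fingers move at their own pace and stop on an object; "force" is the grip in N (left out, the last holds). Time passes only in rows, so rows that do not move let the fingers close. It gives the time, the measured TCP pose, the force, the opening and the grip force at its end, in the units of the state.
- r.state(): the state, without advancing time (a new reading comes with each control period).
- r.read_camera(name): name is "side" or "top"; returns (picture, depth): 420x560x3 uint8, blue, green, red; 420x560 float32, mm along the optical axis (not along the pixel's ray), 0 where there is no reading.
- r.camera_info(name): a dict with "mtx" (3x3 intrinsics, pixels), "k1" (the pictures are not rectified: a ray, as slopes to the right and down, at radius r is drawn at 1 + k1 r^2 times it, then the intrinsics apply), "camera_from_world" (4x4, takes a point from world to camera coordinates). Camera axes: x right, y down, z forward; pixel columns grow to the right and rows downward; lengths in mm; the calibration is good to about 2 mm. A picture is of the moment at which its call begins. camera_info takes no time and is no camera call.
- r.job_done(): hands the job in; it is judged then, once.
Trained networks look in the newest picture that a camera, given by its name, has taken for a name from the list of things; names that differ only in an ending like _2 or _b are one class to them, and where a whole thing is asked for, a point or a joint stands for the part that bears it (a point fixed in the world has none). Each returns a list of dicts, best first, with "confidence" (0 to 1); they miss things now and then, are a little off and sometimes report something else, mostly with a low value. They report only what shows in the picture. A call takes as long as a camera call. They do not tell look-alikes from the thing itself.
- r.search_frame(target, camera): "location" ([column, row] in pixels, amid what is visible of it).
- r.mark_of(target, camera): "location" ([column, row] in pixels: a listed point, or the origin of a listed thing).
The state is a dict: "time_s": time; "joints": joint angles; "qd": joint speeds; "joint_torque": joint torques, N m; "tool_pos": TCP position; "tcp_rot": TCP orientation; "force": force on the tool from outside, world axes, zero at the start; "wrist_torque": the same for the moment, N m; "gripper_width": finger opening in mm; "gripper_force": force on a finger pad.
Only numpy, scipy, OpenCV 4.12 (cv2) and the standard library are available. Lean on these libraries where they do the work, as an engineer would, in place of code of your own. Each camera call takes 0.05 s, during which the arm holds its last target. There are 200 camera calls.

## Working session

There is one attempt and no reset: what is moved stays moved. The work goes in short steps, Python scripts to look and compute and a tool call to move; the robot and the scene stay as the last step left them, time stands still between calls to the robot, and variables do not carry over. Pictures are saved under pics/ and viewed, at most 10 in all, crops included, and the job is handed in when it is done.

Besides the shell and the picture viewer there is one more tool, called after "Request:" as name(argument=value, ...) on one line, values as JSON. apply_moves: Moves the arm, as the interface text tells. Its arguments: {"type":"object","properties":{"series":{"type":"array"},"force":{"type":"number"}},"required":["series"]}

```bash
ls; mkdir -p pics; cat > h.py <<'E'
import numpy as np, cv2
from rig import r
from scipy.spatial.transform import Rotation as R
def uv2w(cam,uv,d):
    I=r.camera_info(cam);K=np.array(I['mtx']);T=np.array(I['camera_from_world'])
    p=cv2.undistortPoints(np.array([[uv]],float),K,np.array([I['k1'],0,0,0,0.]))[0,0]
    c=np.array([p[0]*d,p[1]*d,d,1]); return (np.linalg.inv(T)@c)[:3]
def uvz(cam,uv,z):
    a=uv2w(cam,uv,0);b=uv2w(cam,uv,1000); return a+(b-a)*(z-a[2])/(b[2]-a[2])
def w2uv(cam,p):
    I=r.camera_info(cam);T=np.array(I['camera_from_world']);
    q=cv2.projectPoints(np.array([p],float),cv2.Rodrigues(T[:3,:3])[0],T[:3,3],np.array(I['mtx']),np.array([I['k1'],0,0,0,0.]))[0]
    return q[0,0]
E
python3 - <<'E'
from h import *
s=r.state();print({k:np.round(v,3) for k,v in s.items()})
ims=[]
for c in('top','side'):
    im,d=r.read_camera(c);ims.append(im);np.save(f'pics/d_{c}0.npy',d);cv2.imwrite(f'pics/{c}0.png',im)
    I=r.camera_info(c);print(c,np.round(np.linalg.inv(np.array(I['camera_from_world'])),2),I['mtx'],I['k1'])
    for t in ['cell_center','pad_top','lid_hinge','lid_edge','knee_knob','stay_pivot','chest','carton','bottle','jaw','platen']:
        o=r.mark_of(t,c)
        for q in o[:3]:
            if q['confidence']<.3: continue
            u,v=q['location'];dd=d[min(419,max(0,int(v))),min(559,max(0,int(u)))]
            print(c,t,round(q['confidence'],2),np.round([u,v]),np.round(uv2w(c,(u,v),dd)))
E
```

```text
pics
{'time_s': np.float64(0.0), 'joints': array([ 1.18 ,  0.412, -0.013,  1.597,  0.006,  1.134, -0.082]), 'qd': array([-0.001, -0.001,  0.001, -0.001, -0.   , -0.   , -0.   ]), 'joint_torque': array([ 1.0000e-03, -6.0063e+01,  6.8300e-01, -2.9940e+01,  1.4000e-02,
        1.1000e-02,  0.0000e+00]), 'tool_pos': array([ 198.062, -592.281,  230.457]), 'tcp_rot': array([-3.099e+00, -5.050e-01,  1.000e-03]), 'force': array([ 0.425, -0.269,  0.622]), 'wrist_torque': array([ 0.012, -0.039, -0.017]), 'gripper_force': np.float64(0.0), 'gripper_width': np.float64(85.563)}
top [[ 3.00000e-02 -9.80000e-01  1.80000e-01  1.99690e+02]
 [-1.00000e+00 -3.00000e-02 -0.00000e+00  3.45100e+01]
 [ 1.00000e-02 -1.80000e-01 -9.80000e-01  1.88794e+03]
 [ 0.00000e+00  0.00000e+00  0.00000e+00  1.00000e+00]] [[541.33392982   0.         276.44432469]
 [  0.         541.33392982 212.18744311]
 [  0.           0.           1.        ]] -0.05167922998912271
top cell_center 0.68 [185. 204.] [552. 339.  89.]
top cell_center 0.68 [209. 207.] [543. 256.  88.]
top cell_center 0.52 [220. 226.] [476. 214.  90.]
top pa
[... 826 characters left out ...]
 0.           0.           1.        ]] -0.019603419455755902
side cell_center 0.93 [247. 310.] [457. 335.  49.]
side cell_center 0.92 [261. 288.] [475. 228.  50.]
side cell_center 0.71 [233. 284.] [546. 279.  73.]
side lid_hinge 0.63 [247. 212.] [684.  -9. 138.]
side lid_edge 0.88 [274. 164.] [ 947. -639.   -4.]
side knee_knob 0.73 [296. 183.] [ 604. -226.  179.]
side stay_pivot 0.6 [303. 210.] [ 560. -206.   87.]
side stay_pivot 0.58 [289. 326.] [333. 301.  21.]
side chest 0.83 [279. 246.] [508.  63. 102.]
side carton 0.72 [332. 220.] [ 480. -301.   19.]
side bottle 0.75 [236. 271.] [600. 186.  38.]
side jaw 0.49 [289. 247.] [518. -24.  41.]
side platen 0.51 [297. 236.] [ 537. -120.   27.]
```

View pics/top0.png

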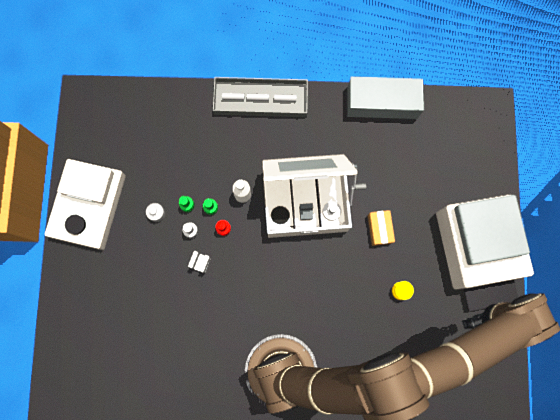

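View pics/side0.png

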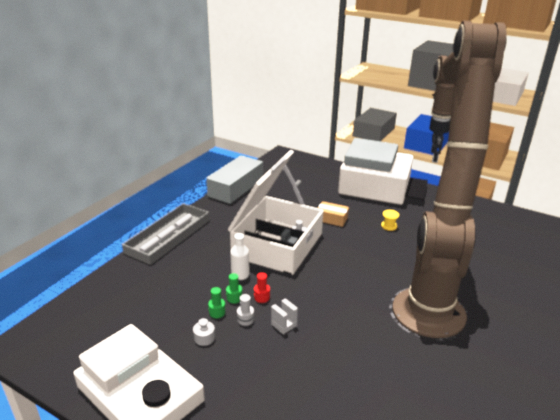

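The top picture shows these candidates for the cell: the steel one (190,230), green ones (186,203) and (210,206), a red one (222,227), the weight (154,212) and the clevis (200,262). By its description I choose the steel one at (190,230), which is (245,310) in the side view. The free compartment, with the black pad, is the left one at (280,214).

```bash
python3 - <<'E'
from h import *
t=cv2.imread('pics/top0.png');s=cv2.imread('pics/side0.png')
a=cv2.resize(t[145:245,140:400],None,fx=3,fy=3,interpolation=cv2.INTER_CUBIC)
b=cv2.resize(s[140:345,180:350],None,fx=1.4,fy=1.4,interpolation=cv2.INTER_CUBIC)
out=np.zeros((300+288,780,3),np.uint8);out[:300,:780]=a;out[300:300+b.shape[0],:b.shape[1]]=b
c=cv2.resize(t[195:245,165:240],None,fx=5,fy=5,interpolation=cv2.INTER_CUBIC);out[310:560,300:675]=c
cv2.imwrite('pics/crop.png',out)
# point clouds
for cam in('top','side'):
    d=np.load(f'pics/d_{cam}0.npy');I=r.camera_info(cam);K=np.array(I['mtx']);T=np.linalg.inv(np.array(I['camera_from_world']))
    v,u=np.mgrid[:420,:560];p=cv2.undistortPoints(np.stack([u,v],-1).reshape(-1,1,2).astype(float),K,np.array([I['k1'],0,0,0,0.])).reshape(420,560,2)
    P=np.dstack([p*d[...,None],d])@T[:3,:3].T+T[:3,3];P[d==0]=np.nan;np.save(f'pics/P_{cam}.npy',P)
    im=t if cam=='top' else s
    m=(abs(P[...,0]-470)<45)&(abs(P[...,1]-325)<45)&(P[...,2]>10)
    for z0,z1 in((12,38),(44,84),(85,100)):
        k=m&(P[...,2]>z0)&(P[...,2]<z1);q=P[k]
        if len(q):print(cam,z0,len(q),q.mean(0).round(),q.min(0).round(),q.max(0).round())
    # chest rim
    k=(P[...,2]>100)&(P[...,2]<109)&(abs(P[...,1]+40)<190)&(P[...,0]>400)&(P[...,0]<780);q=P[k][:,:2].astype(np.float32)
    print(cam,'rim',len(q),cv2.minAreaRect(q),q.min(0),q.max(0))
for uv,z in(((280,214),9),((190,230),90)):print(uvz('top',uv,z).round(1))
E
```

```text
top 12 49 [462. 318.  30.] [426. 283.  12.] [495. 346.  38.]
top 44 45 [462. 321.  59.] [447. 302.  44.] [489. 347.  84.]
top 85 52 [469. 327.  91.] [455. 312.  85.] [481. 341.  99.]
top rim 302 ((589.617919921875, -35.5328369140625), (255.19374084472656, 367.40802001953125), 6.15945291519165) [ 456.5796  -222.61171] [732.63275 148.71527]
side 12 122 [460. 343.  26.] [443. 312.  12.] [491. 361.  38.]
side 44 106 [465. 339.  63.] [453. 326.  44.] [492. 352.  84.]
side 85 66 [469. 331.  90.] [454. 315.  85.] [484. 345.  98.]
side rim 462 ((586.2584228515625, -35.50624084472656), (246.6243133544922, 367.2010803222656), 5.304919719696045) [ 454.54675 -220.72154] [722.8168  148.96906]
[539.3  14.7   9. ]
[461.3 316.1  90. ]
```

View pics/crop.png

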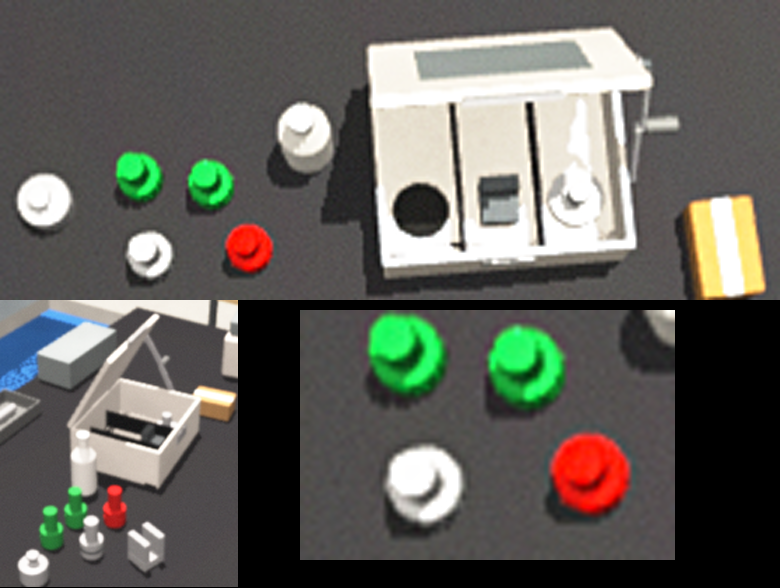

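Crop check: the steel cell with its thin dark band is at crop (415,480), clear of the greens and the red. The pad is at crop (420,208), in the left compartment, and the stay with its knob is at crop (660,124). Next I fit the chest yaw and plan the approach.

```bash
cat >> h.py <<'E'
def tool(yaw,tilt):  # y_tool = -(chest y), z down and leaning so that the body lags towards the robot
    z=np.array([np.sin(tilt)*np.cos(yaw),np.sin(tilt)*np.sin(yaw),-np.cos(tilt)]);y=-np.array([-np.sin(yaw),np.cos(yaw),0])
    return np.stack([np.cross(y,z),y,z],1)
def rows(p,Rm,wps,dec=2):
    "wps: list of (pos,R,grip[,max mm per row])"
    for w in wps:
        q,Q,g=w[:3];mx=w[3] if len(w)>3 else 38
        rv=R.from_matrix(Rm.T@Q).as_rotvec();n=max(1,int(np.ceil(max(np.linalg.norm(q-p)/mx,np.linalg.norm(rv)/.11))))
        p0,R0=p,Rm;o=[]
        for i in range(n):
            t=p0+(q-p0)*(i+1)/n;S=R0@R.from_rotvec(rv*(i+1)/n).as_matrix()
            a=np.round(Rm.T@(t-p)/40,dec);b=np.round(R.from_matrix(Rm.T@S).as_rotvec()/.12,dec)
            o.append([float(x)+0 for x in [*a,*b,g]]);p=p+Rm@a*40;Rm=Rm@R.from_rotvec(b*.12).as_matrix()
        for i in range(0,n,5): print(o[i:i+5])
        print('--',p.round(1))
    return p,Rm
def cur():
    s=r.state();return np.array(s['tool_pos']),R.from_rotvec(s['tcp_rot']).as_matrix(),s
E
python3 - <<'E'
from h import *
from scipy.optimize import minimize
A=[]
for cam in('top','side'):
    P=np.load(f'pics/P_{cam}.npy').reshape(-1,3);
    k=(P[:,2]>98)&(P[:,2]<110)&(P[:,0]>430)&(P[:,0]<600)&(P[:,1]>-215)&(P[:,1]<85);A.append(P[k][:,:2])
Q=np.vstack(A);print(len(Q))
def loc(v,q):
    c,s=np.cos(v[2]),np.sin(v[2]);d=q-v[:2];return np.stack([d[:,0]*c+d[:,1]*s,-d[:,0]*s+d[:,1]*c],1)
def f(v):
    l=loc(v,Q);e=np.stack([abs(l[:,0]+117),abs(l[:,1]-137),abs(l[:,1]+137)],1).min(1);e=np.minimum(e,12)
    pad=loc(v,np.array([[539.3,14.7]]))[0]-[-45,89.5]
    return (e**2).sum()+20*(np.minimum(abs(pad),15)**2).sum()
b=min((minimize(f,[585,-70,y],method='Nelder-Mead',options=dict(maxiter=2000)) for y in np.radians([0,4,8])),key=lambda o:o.fun)
v=b.x;print(v,np.degrees(v[2]),b.fun/len(Q))
np.save('chest.npy',v)
def W(x,y):
    c,s=np.cos(v[2]),np.sin(v[2]);return v[:2]+[c*x-s*y,s*x+c*y]
for n,l in dict(pad=(-45,89.5),hinge=(120,0),pivot=(-40,-140),knob=(0,-172),edge=(18,0)).items():print(n,W(*l).round(1))
print('knob top marks',uvz('top',(362,186),172),'side',uvz('side',(296,183),172))
p,Rm,s=cur();yaw=v[2];T=tool(yaw,.25)
g=np.array([470,328,70]);z=T[:,2]
tcp=g+z*19
rows(p,Rm,[(np.array([400,-160,260]),T,.0),(np.array([tcp[0],tcp[1],200]),T,.3)])
print(tcp)
E
```

```text
515
[ 5.89152696e+02 -6.86324655e+01  9.76890892e-02] 5.597172515203667 11.589064883711995
pad [535.6  16.1]
hinge [708.6 -56.9]
pivot [ 563.  -211.9]
knob [ 605.9 -239.8]
edge [607.1 -66.9]
knob top marks [ 610.33281332 -248.54766815  172.        ] side [ 611.7697756  -239.66560032  172.        ]
[[0.63, -0.67, -0.06, -0.02, 0.16, 0.14, 0.0], [0.62, -0.67, -0.04, -0.02, 0.16, 0.15, 0.0], [0.61, -0.69, -0.03, -0.01, 0.16, 0.14, 0.0], [0.6, -0.7, -0.03, -0.02, 0.16, 0.14, 0.0], [0.59, -0.71, -0.01, -0.02, 0.16, 0.15, 0.0]]
[[0.58, -0.71, -0.01, -0.02, 0.16, 0.14, 0.0], [0.56, -0.73, 0.01, -0.02, 0.16, 0.14, 0.0], [0.55, -0.74, 0.01, -0.01, 0.16, 0.15, 0.0], [0.54, -0.75, 0.02, -0.02, 0.16, 0.14, 0.0], [0.52, -0.75, 0.03, -0.02, 0.16, 0.15, 0.0]]
[[0.51, -0.77, 0.04, -0.02, 0.16, 0.14, 0.0], [0.49, -0.77, 0.05, -0.02, 0.15, 0.14, 0.0], [0.48, -0.78, 0.06, -0.01, 0.16, 0.15, 0.0]]
-- [ 399.9 -160.1  259.8]
[[0.18, -0.86, 0.16, 0.0, 0.0, 0.0, 0.3], [0.19, -0.85, 0.16, 0.0, 0.0, 0.0, 0.3], [0.18, -0.86, 0.15, 0.0, 0.0, 0.0, 0.3], [0.19, -0.85, 0.16, 0.0, 0.0, 0.0, 0.3], [0.18, -0.86, 0.16, 0.0, 0.0, 0.0, 0.3]]
[[0.19, -0.85, 0.16, 0.0, 0.0, 0.0, 0.3], [0.18, -0.86, 0.15, 0.0, 0.0, 0.0, 0.3], [0.19, -0.85, 0.16, 0.0, 0.0, 0.0, 0.3], [0.18, -0.86, 0.16, 0.0, 0.0, 0.0, 0.3], [0.18, -0.85, 0.16, 0.0, 0.0, 0.0, 0.3]]
[[0.19, -0.86, 0.16, 0.0, 0.0, 0.0, 0.3], [0.18, -0.85, 0.15, 0.0, 0.0, 0.0, 0.3], [0.19, -0.86, 0.16, 0.0, 0.0, 0.0, 0.3], [0.18, -0.85, 0.16, 0.0, 0.0, 0.0, 0.3]]
-- [474.6 328.3 199.9]
[474.67826341 328.45847465  51.59066399]
```

Request:
apply_moves(series=[[[0.62, -0.68, -0.05, -0.02, 0.16, 0.14, 0], [0.62, -0.68, -0.04, -0.02, 0.16, 0.14, 0], [0.61, -0.69, -0.03, -0.02, 0.16, 0.14, 0], [0.6, -0.7, -0.02, -0.02, 0.16, 0.14, 0], [0.59, -0.71, -0.01, -0.02, 0.16, 0.15, 0]]])

```text
time_s: 1.62
tool_pos: [275.6, -423.8, 241.5]
tcp_rot: [-3.112, -0.37, -0.153]
force: [1.0, -0.1, -0.7]
gripper_width: 85.4
gripper_force: 0.0
```

Request:
apply_moves(series=[[[0.58, -0.71, -0.01, -0.02, 0.16, 0.14, 0], [0.56, -0.73, 0.01, -0.02, 0.16, 0.14, 0], [0.55, -0.74, 0.01, -0.01, 0.16, 0.15, 0], [0.54, -0.75, 0.02, -0.02, 0.16, 0.14, 0], [0.52, -0.75, 0.03, -0.02, 0.16, 0.15, 0]]])

```text
time_s: 2.03
tool_pos: [353.0, -257.4, 252.9]
tcp_rot: [-3.11, -0.233, -0.304]
force: [0.5, -0.5, 0.5]
gripper_width: 85.3
gripper_force: 0.0
```

Request:
apply_moves(series=[[[0.51, -0.77, 0.04, -0.02, 0.16, 0.14, 0], [0.49, -0.77, 0.05, -0.02, 0.15, 0.14, 0], [0.48, -0.78, 0.06, -0.01, 0.16, 0.15, 0.3]]])

```text
time_s: 2.28
tool_pos: [399.3, -157.5, 259.2]
tcp_rot: [-3.102, -0.152, -0.392]
force: [1.0, 0.7, 0.6]
gripper_width: 75.0
gripper_force: 0.0
```

Request:
apply_moves(series=[[[0.18, -0.85, 0.16, 0, 0, 0, 0.3], [0.18, -0.85, 0.16, 0, 0, 0, 0.3], [0.18, -0.85, 0.16, 0, 0, 0, 0.3], [0.18, -0.85, 0.16, 0, 0, 0, 0.3], [0.18, -0.85, 0.16, 0, 0, 0, 0.3]]])

```text
time_s: 2.7
tool_pos: [424.7, 15.9, 236.7]
tcp_rot: [-3.102, -0.153, -0.392]
force: [0.9, -0.3, -0.0]
gripper_width: 59.8
gripper_force: 0.0
```

Request:
apply_moves(series=[[[0.18, -0.85, 0.16, 0, 0, 0, 0.3], [0.18, -0.85, 0.16, 0, 0, 0, 0.3], [0.18, -0.85, 0.16, 0, 0, 0, 0.3], [0.18, -0.85, 0.16, 0, 0, 0, 0.3], [0.18, -0.85, 0.16, 0, 0, 0, 0.3]]])

```text
time_s: 3.12
tool_pos: [450.9, 189.1, 214.6]
tcp_rot: [-3.102, -0.151, -0.392]
force: [0.5, -2.0, -0.2]
gripper_width: 59.8
gripper_force: 0.0
```

Request:
apply_moves(series=[[[0.18, -0.85, 0.16, 0, 0, 0, 0.3], [0.18, -0.85, 0.16, 0, 0, 0, 0.3], [0.18, -0.85, 0.16, 0, 0, 0, 0.3], [0, 0, 0, 0, 0, 0, 0.3]]])

```text
time_s: 3.45
tool_pos: [464.9, 299.5, 200.7]
tcp_rot: [-3.095, -0.164, -0.387]
force: [-0.1, 0.5, 0.1]
gripper_width: 60.0
gripper_force: 0.0
```

```bash
python3 - <<'E'
from h import *
print(uvz('side',(247,310),45))
im,d=r.read_camera('side');
for q in r.mark_of('cell_center','side'):print(q,uvz('side',q['location'],45).round(1))
# top of neck ray: from first pictures, steel pixels with z>80
for cam in('top','side'):
    P=np.load(f'pics/P_{cam}.npy');k=(P[...,2]>86)&(np.hypot(P[...,0]-469,P[...,1]-328)<25)
    vv,uu=np.nonzero(k);print(cam,uu.mean(),vv.mean(),uvz(cam,(uu.mean(),vv.mean()),90))
p,Rm,s=cur();v=np.load('chest.npy');T=tool(v[2],.25)
t=np.array([469,329,70])+T[:,2]*19
rows(p,Rm,[(np.array([t[0],t[1],150]),T,.35,25),(t,T,.35,25)])
E
```

```text
[460.95136395 330.98298389  45.        ]
{'location': [243.9, 308.4], 'confidence': 0.97} [472.8 329.9  45. ]
{'location': [234.0, 283.2], 'confidence': 0.9} [565.4 247.5  45. ]
{'location': [215.7, 298.2], 'confidence': 0.79} [572.2 336.5  45. ]
{'location': [261.7, 285.5], 'confidence': 0.79} [484.  211.1  45. ]
{'location': [288.4, 248.4], 'confidence': 0.29} [511.5 -10.1  45. ]
top 186.89583333333334 227.4375 [469.72331386 326.99008624  90.        ]
side 244.64406779661016 297.49152542372883 [468.63146871 330.49986435  90.        ]
[[0.0, -0.29, 0.43, 0.0, 0.01, 0.01, 0.35], [-0.01, -0.29, 0.43, -0.01, 0.0, 0.01, 0.35], [-0.01, -0.29, 0.43, 0.0, 0.01, 0.02, 0.35]]
-- [473.5 329.3 150.1]
[[-0.15, 0.0, 0.6, 0.0, 0.0, 0.0, 0.35], [-0.15, 0.0, 0.59, 0.0, 0.0, 0.0, 0.35], [-0.15, 0.0, 0.6, 0.0, 0.0, 0.0, 0.35], [-0.16, 0.0, 0.6, 0.0, 0.0, 0.0, 0.35]]
-- [473.6 329.3  51.5]
```

Request:
apply_moves(series=[[[0, -0.29, 0.43, 0, 0.01, 0.01, 0.35], [0, -0.29, 0.43, 0, 0, 0.01, 0.35], [-0.02, -0.29, 0.43, 0, 0.01, 0.02, 0.35], [-0.15, 0, 0.6, 0, 0, 0, 0.35], [-0.15, 0, 0.6, 0, 0, 0, 0.35]]])

```text
time_s: 3.97
tool_pos: [476.0, 325.9, 100.8]
tcp_rot: [-3.101, -0.142, -0.394]
force: [-0.5, 0.4, -1.0]
gripper_width: 55.4
gripper_force: 0.0
```

Request:
apply_moves(series=[[[-0.15, 0, 0.6, 0, 0, 0, 0.35], [-0.15, 0, 0.6, 0, 0, 0, 0.35], [0, 0, 0, 0, 0, 0, 0.35], [0, 0, 0, 0, 0, 0, 0.35]]])

```text
time_s: 4.3
tool_pos: [474.9, 326.4, 51.8]
tcp_rot: [-3.103, -0.146, -0.392]
force: [-0.1, 0.6, -0.0]
gripper_width: 55.2
gripper_force: 0.0
```

```bash
python3 - <<'E'
from h import *
p,Rm,s=cur();print(p,s['force'],s['gripper_width'])
im,d=r.read_camera('side');cv2.imwrite('pics/g.png',cv2.resize(im[220:360,170:330],None,fx=4,fy=4,interpolation=cv2.INTER_CUBIC))
E
```

```text
[474.91631372 326.37864024  51.755745  ] [-0.10780899  0.6061769  -0.00650285] 55.23895258719284
```

View pics/g.png

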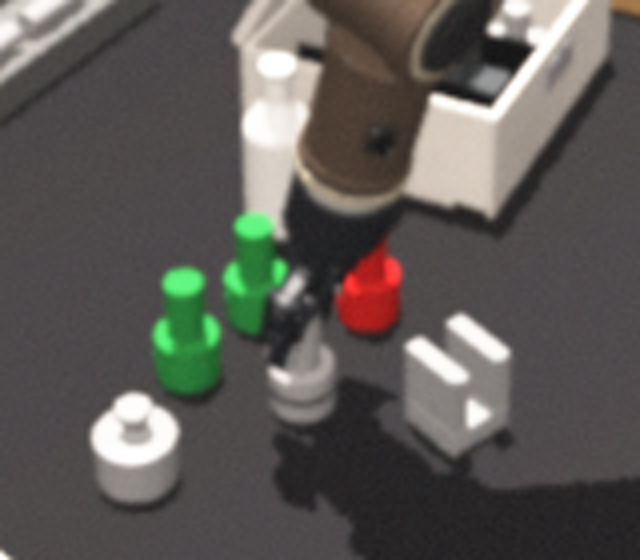

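The fingers straddle the steel neck at crop (305,345) and touch nothing else. Closing and lifting.

Request:
apply_moves(series=[[[0, 0, 0, 0, 0, 0, 1], [0, 0, 0, 0, 0, 0, 1], [0, 0, 0, 0, 0, 0, 1], [0, 0, 0, 0, 0, 0, 1], [0, 0, 0, 0, 0, 0, 1]]], force=60)

```text
time_s: 4.77
tool_pos: [476.4, 328.1, 53.6]
tcp_rot: [-3.099, -0.144, -0.396]
force: [-0.9, -0.6, 7.6]
gripper_width: 28.7
gripper_force: 58.5
```

Request:
apply_moves(series=[[[0.06, 0, -0.25, 0, 0, 0, 1], [0.06, 0, -0.25, 0, 0, 0, 1], [0.12, 0, -0.5, 0, 0, 0, 1], [0.12, 0, -0.5, 0, 0, 0, 1], [0, 0, 0, 0, 0, 0, 1]]])

```text
time_s: 5.18
tool_pos: [475.8, 328.6, 117.9]
tcp_rot: [-3.097, -0.144, -0.399]
force: [0.4, 1.4, -4.3]
gripper_width: 28.5
gripper_force: 60.2
```

```bash
python3 - <<'E'
from h import *
p,Rm,s=cur();print(p,s['force'],s['gripper_width'],s['gripper_force'])
v=np.load('chest.npy');T=tool(v[2],.25)
rows(p,Rm,[(np.array([470,p[1],195]),T,1,25),(np.array([470,16,195]),T,1),(np.array([541,16,195]),T,1,25)])
E
```

```text
[475.83488073 328.57508045 117.85770188] [ 0.42487622  1.36868198 -4.29435766] 28.45188710735065 60.180394649505615
[[0.09, -0.01, -0.48, -0.01, -0.01, -0.01, 1.0], [0.08, 0.0, -0.47, 0.0, -0.02, -0.01, 1.0], [0.09, 0.0, -0.48, -0.01, -0.01, -0.01, 1.0], [0.08, -0.01, -0.47, 0.0, -0.01, -0.01, 1.0]]
-- [469.9 328.6 194.8]
[[-0.08, 0.86, -0.02, 0.0, 0.0, 0.0, 1.0], [-0.08, 0.87, -0.02, 0.0, 0.0, 0.0, 1.0], [-0.08, 0.86, -0.02, 0.0, 0.0, 0.0, 1.0], [-0.09, 0.87, -0.03, 0.0, 0.0, 0.0, 1.0], [-0.08, 0.86, -0.02, 0.0, 0.0, 0.0, 1.0]]
[[-0.08, 0.87, -0.02, 0.0, 0.0, 0.0, 1.0], [-0.08, 0.86, -0.02, 0.0, 0.0, 0.0, 1.0], [-0.08, 0.86, -0.02, 0.0, 0.0, 0.0, 1.0], [-0.08, 0.87, -0.02, 0.0, 0.0, 0.0, 1.0]]
-- [470.1  16.  194.8]
[[0.57, 0.06, 0.14, 0.0, 0.0, 0.0, 1.0], [0.57, 0.05, 0.15, 0.0, 0.0, 0.0, 1.0], [0.57, 0.06, 0.14, 0.0, 0.0, 0.0, 1.0]]
-- [541.   16.1 195.1]
```

Request:
apply_moves(series=[[[0.08, 0, -0.48, 0, -0.01, -0.01, 1], [0.08, 0, -0.48, 0, -0.02, -0.01, 1], [0.08, 0, -0.48, 0, -0.01, -0.01, 1], [0.08, 0, -0.48, 0, -0.01, -0.01, 1]]])

```text
time_s: 5.52
tool_pos: [467.2, 325.8, 191.2]
tcp_rot: [-3.104, -0.153, -0.381]
force: [-0.3, 0.3, -4.6]
gripper_width: 28.8
gripper_force: 60.2
```

Request:
apply_moves(series=[[[-0.04, 0.43, 0, 0, 0, 0, 1], [-0.08, 0.86, -0.02, 0, 0, 0, 1], [-0.08, 0.86, -0.02, 0, 0, 0, 1], [-0.08, 0.86, -0.02, 0, 0, 0, 1], [-0.08, 0.86, -0.02, 0, 0, 0, 1]]])

```text
time_s: 5.93
tool_pos: [467.4, 169.1, 190.1]
tcp_rot: [-3.104, -0.153, -0.382]
force: [1.1, -0.4, -5.7]
gripper_width: 28.8
gripper_force: 60.7
```

Request:
apply_moves(series=[[[-0.08, 0.86, -0.02, 0, 0, 0, 1], [-0.08, 0.86, -0.02, 0, 0, 0, 1], [-0.08, 0.86, -0.02, 0, 0, 0, 1], [-0.08, 0.86, -0.02, 0, 0, 0, 1], [-0.04, 0.43, 0, 0, 0, 0, 1]]])

```text
time_s: 6.35
tool_pos: [467.5, 10.9, 189.8]
tcp_rot: [-3.105, -0.147, -0.381]
force: [-0.1, 0.6, -5.2]
gripper_width: 28.3
gripper_force: 61.0
```

Request:
apply_moves(series=[[[0.57, 0.06, 0.14, 0, 0, 0, 1], [0.57, 0.06, 0.14, 0, 0, 0, 1], [0.57, 0.06, 0.14, 0, 0, 0, 1], [0, 0, 0, 0, 0, 0, 1], [0, 0, 0, 0, 0, 0, 1]]])

```text
time_s: 6.77
tool_pos: [539.7, 15.2, 189.9]
tcp_rot: [-3.103, -0.152, -0.381]
force: [-1.1, 0.2, -5.1]
gripper_width: 28.8
gripper_force: 60.8
```

```bash
python3 - <<'E'
from h import *
p,Rm,s=cur();print(p,s['force'],s['gripper_width'],s['gripper_force'])
ims=[]
for c in('top','side'):
    im,d=r.read_camera(c);ims.append(im);np.save(f'pics/d_{c}1.npy',d)
a=cv2.resize(ims[0][140:250,230:370],None,fx=4,fy=4,interpolation=cv2.INTER_CUBIC)[:,:400]
b=cv2.resize(ims[1][130:280,220:320],None,fx=4,fy=4,interpolation=cv2.INTER_CUBIC)
o=np.zeros((600,800,3),np.uint8);o[:440,:400]=a;o[:600,400:800]=b;cv2.imwrite('pics/h.png',o)
for q in r.mark_of('cell_center','side'):print(q,uvz('side',q['location'],187-0).round(1))
E
```

```text
[539.67693209  15.21610577 189.90018468] [-1.10198448  0.20511461 -5.0995725 ] 28.804574003360713 60.81579566001892
{'location': [232.9, 288.2], 'confidence': 0.73} [453.3 408.  187. ]
{'location': [257.5, 285.9], 'confidence': 0.61} [401.3 364.8 187. ]
{'location': [215.5, 300.3], 'confidence': 0.58} [464.3 472.9 187. ]
{'location': [281.8, 219.0], 'confidence': 0.48} [517.5  31.  187. ]
```

View pics/h.png

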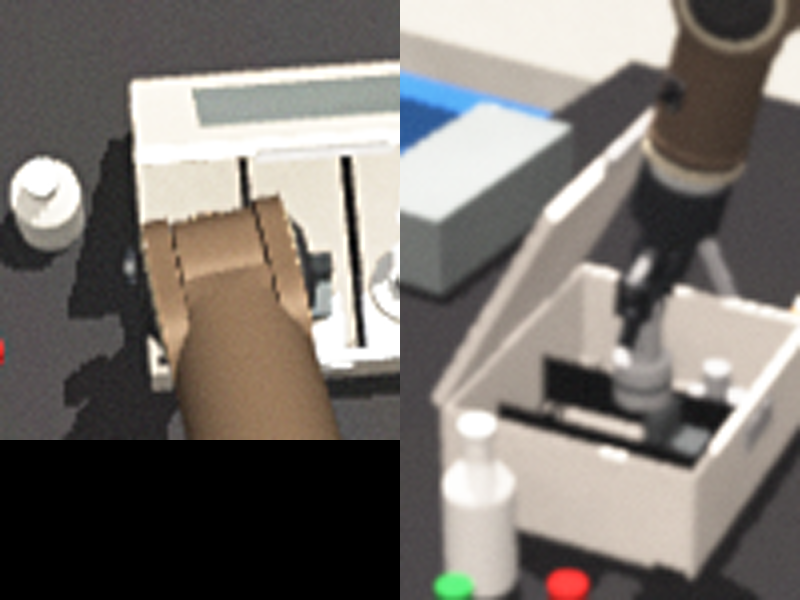

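```bash
python3 - <<'E'
from h import *
def cloud(cam,f):
    d=np.load(f);I=r.camera_info(cam);K=np.array(I['mtx']);T=np.linalg.inv(np.array(I['camera_from_world']))
    v,u=np.mgrid[:420,:560];p=cv2.undistortPoints(np.stack([u,v],-1).reshape(-1,1,2).astype(float),K,np.array([I['k1'],0,0,0,0.])).reshape(420,560,2)
    P=np.dstack([p*d[...,None],d])@T[:3,:3].T+T[:3,3];P[d==0]=np.nan;return P
v=np.load('chest.npy');c,s=np.cos(v[2]),np.sin(v[2])
P=cloud('side','pics/d_side1.npy')
k=(np.hypot(P[...,0]-534,P[...,1]-16)<45)&(P[...,2]>135)&(P[...,2]<176)
vv,uu=np.nonzero(k);q=P[k];print(len(q),q.mean(0),q.min(0),q.max(0),uu.mean(),vv.mean())
for lo in (140,150,160,170):
    m=q[abs(q[:,2]-lo)<5]
    if len(m)>8:
        f=np.linalg.lstsq(np.c_[2*m[:,:2],np.ones(len(m))],(m[:,:2]**2).sum(1),rcond=None)[0];print(lo,len(m),f[:2],np.sqrt(f[2]+(f[:2]**2).sum()),m.mean(0))
# centre along horizontal view dir: mean front surface + ~ r*pi/4
cam=np.linalg.inv(np.array(r.camera_info('side')['camera_from_world']))[:3,3];h=(q.mean(0)-cam)[:2];h/=np.linalg.norm(h);print('axis est',q.mean(0)[:2]+h*25*.785)
P=cloud('top','pics/d_top1.npy');x=(P[...,0]-v[0])*c+(P[...,1]-v[1])*s;y=-(P[...,0]-v[0])*s+(P[...,1]-v[1])*c
for lo in range(230,620,40):
    k=(P[...,2]>lo)&(P[...,2]<lo+40)&(y>30)&(y<150);
    if k.any():print(lo,k.sum(),'x local max',np.sort(x[k])[-6:].round(),)
E
```

```text
163 [524.44965022  29.7225254  159.21351083] [504.1652455  -11.62908956 137.37203207] [556.84683692  44.17825027 175.99701483] 280.04294478527606 225.2638036809816
140 27 [530.08671927  17.59486766] 21.971628975472456 [523.89761722  31.12831371 141.96531022]
150 37 [532.04206859  17.74151932] 22.417735509521698 [522.99465758  31.8501129  150.0748499 ]
160 38 [529.20026779  18.96886186] 21.326499547289632 [524.83319123  32.19532021 160.25686289]
170 52 [530.5409328  17.7903981] 21.39064202876866 [525.6400563   27.20406785 171.06764177]
axis est [534.1549227   12.66531839]
230 125 x local max [67. 67. 68. 68. 69. 69.]
270 198 x local max [46. 46. 46. 46. 46. 47.]
310 410 x local max [23. 23. 23. 23. 23. 24.]
350 18 x local max [-526. -524. -522. -519. -517.  -49.]
390 42 x local max [-515.  -56.  -55.  -52.  -52.  -52.]
430 98 x local max [-521. -519. -518. -516. -515. -512.]
470 99 x local max [-518. -517. -516. -514. -512. -106.]
510 117 x local max [-83. -82. -81. -81. -76. -75.]
550 758 x local max [-81. -80. -79. -79. -79. -78.]
590 917 x local max [-127. -127. -126. -126. -124. -122.]
```

```bash
python3 - <<'E'
from h import *
p,Rm,s=cur();v=np.load('chest.npy');T=tool(v[2],.25)
rows(p,Rm,[(np.array([545,14.5,180]),Rm,1,25),(np.array([545,14.5,72]),Rm,1,25)])
print(Rm.T@[0,0,-4/40.])
E
```

```text
[[0.1, 0.04, 0.28, 0.0, 0.0, 0.0, 1.0]]
-- [545.1  14.4 180.2]
[[-0.13, 0.0, 0.52, 0.0, 0.0, 0.0, 1.0], [-0.13, 0.0, 0.53, 0.0, 0.0, 0.0, 1.0], [-0.13, 0.0, 0.52, 0.0, 0.0, 0.0, 1.0], [-0.13, 0.0, 0.53, 0.0, 0.0, 0.0, 1.0], [-0.14, -0.01, 0.52, 0.0, 0.0, 0.0, 1.0]]
-- [544.7  14.7  72.1]
[-2.41697456e-02 -6.93233758e-05  9.70351410e-02]
```

Request:
apply_moves(series=[[[0.1, 0.03, 0.28, 0, 0, 0, 1], [-0.13, 0, 0.52, 0, 0, 0, 1], [-0.13, 0, 0.52, 0, 0, 0, 1], [-0.13, 0, 0.52, 0, 0, 0, 1]]])

```text
time_s: 7.25
tool_pos: [546.4, 14.8, 115.6]
tcp_rot: [-3.103, -0.153, -0.385]
force: [0.1, 0.1, -5.8]
gripper_width: 29.1
gripper_force: 61.0
```

Request:
apply_moves(series=[[[-0.13, 0, 0.52, 0, 0, 0, 1], [-0.13, 0, 0.5, 0, 0, 0, 1], [0, 0, 0, 0, 0, 0, 1], [0, 0, 0, 0, 0, 0, 1]]])

```text
time_s: 7.58
tool_pos: [545.3, 15.0, 73.3]
tcp_rot: [-3.103, -0.154, -0.379]
force: [-0.0, -0.0, -6.0]
gripper_width: 28.6
gripper_force: 60.6
```

Request:
apply_moves(series=[[[-0.02, 0, 0.1, 0, 0, 0, 1], [0, 0, 0, 0, 0, 0, 1], [0, 0, 0, 0, 0, 0, 1]]])

```text
time_s: 7.83
tool_pos: [547.3, 14.9, 71.5]
tcp_rot: [-3.102, -0.153, -0.387]
force: [0.9, -0.7, -5.2]
gripper_width: 28.7
gripper_force: 60.7
```

Request:
apply_moves(series=[[[-0.02, 0, 0.08, 0, 0, 0, 1], [0, 0, 0, 0, 0, 0, 1], [-0.01, 0, 0.05, 0, 0, 0, 1], [0, 0, 0, 0, 0, 0, 1]]])

```text
time_s: 8.17
tool_pos: [546.5, 14.8, 64.9]
tcp_rot: [-3.103, -0.153, -0.384]
force: [-0.9, -0.8, -6.1]
gripper_width: 28.5
gripper_force: 60.7
```

Request:
apply_moves(series=[[[-0.01, 0, 0.05, 0, 0, 0, 1], [0, 0, 0, 0, 0, 0, 1], [0, 0, 0, 0, 0, 0, 1]]])

```text
time_s: 8.42
tool_pos: [546.6, 14.9, 62.9]
tcp_rot: [-3.103, -0.153, -0.383]
force: [-1.0, -0.4, -5.2]
gripper_width: 28.5
gripper_force: 60.7
```

Request:
apply_moves(series=[[[-0.01, 0, 0.04, 0, 0, 0, 1], [0, 0, 0, 0, 0, 0, 1], [0, 0, 0, 0, 0, 0, 1]]])

```text
time_s: 8.67
tool_pos: [547.1, 15.0, 62.6]
tcp_rot: [-3.103, -0.153, -0.386]
force: [-6.7, -0.6, 11.1]
gripper_width: 28.6
gripper_force: 63.3
```

Request:
apply_moves(series=[[[0, 0, -0.02, 0, 0, 0, 1], [0, 0, 0, 0, 0, 0, 0.7], [0, 0, 0, 0, 0, 0, 0.4], [0, 0, 0, 0, 0, 0, 0.4], [0, 0, 0, 0, 0, 0, 0.4]]])

```text
time_s: 9.08
tool_pos: [547.6, 14.3, 62.7]
tcp_rot: [-3.103, -0.152, -0.387]
force: [1.1, -3.0, 1.9]
gripper_width: 51.3
gripper_force: 1.6
```

```bash
python3 - <<'E'
from h import *
p,Rm,s=cur();print(p,s['force'],s['gripper_width'],s['gripper_force'],s['joints'])
v=np.load('chest.npy')
c,sn=np.cos(v[2]),np.sin(v[2]);W=lambda x,y,z:np.array([v[0]+c*x-sn*y,v[1]+sn*x+c*y,z])
up=p-Rm[:,2]*130
T=tool(v[2],.3)
rows(p,Rm,[(up,Rm,.4,30),(W(-170,0,230),Rm,.4,38),(W(-150,-184,230),T,1,38),(W(-50,-184,172),T,1,30)])
E
```

```text
[547.56853544  14.30094633  62.68929403] [ 1.08793975 -3.01004869  1.89160808] 51.26782504689663 1.598402041126974 [ 0.08357525  0.40749178 -0.24472938  2.1369507   0.29133254  0.37346881
 -1.86190429]
[[0.0, 0.0, -0.65, 0.0, 0.0, 0.0, 0.4], [0.0, 0.0, -0.65, 0.0, 0.0, 0.0, 0.4], [0.0, 0.0, -0.65, 0.0, 0.0, 0.0, 0.4], [0.0, 0.0, -0.65, 0.0, 0.0, 0.0, 0.4], [0.0, 0.0, -0.65, 0.0, 0.0, 0.0, 0.4]]
-- [515.8  11.3 188.7]
[[-0.57, 0.54, -0.41, 0.0, 0.0, 0.0, 0.4], [-0.57, 0.54, -0.41, 0.0, 0.0, 0.0, 0.4], [-0.58, 0.55, -0.41, 0.0, 0.0, 0.0, 0.4], [-0.57, 0.54, -0.41, 0.0, 0.0, 0.0, 0.4]]
-- [419.9 -85.3 229.9]
[[0.1, 0.92, 0.03, 0.0, 0.09, 0.0, 1.0], [0.09, 0.92, 0.02, 0.0, 0.08, 0.0, 1.0], [0.1, 0.92, 0.03, 0.0, 0.09, 0.0, 1.0], [0.1, 0.92, 0.03, 0.01, 0.09, 0.0, 1.0], [0.09, 0.92, 0.02, 0.0, 0.08, 0.0, 1.0]]
-- [ 457.6 -266.4  230.1]
[[0.49, 0.0, 0.53, 0.0, 0.0, 0.0, 1.0], [0.49, 0.0, 0.53, 0.0, 0.0, 0.0, 1.0], [0.49, 0.0, 0.54, 0.0, 0.0, 0.0, 1.0], [0.49, 0.0, 0.53, 0.0, 0.0, 0.0, 1.0]]
-- [ 557.2 -256.6  171.9]
```

Request:
apply_moves(series=[[[0, 0, 0, 0, 0, 0, 0.5], [0, 0, 0, 0, 0, 0, 0.5], [0, 0, 0, 0, 0, 0, 0.5]]])

```text
time_s: 9.33
tool_pos: [547.1, 15.1, 62.5]
tcp_rot: [-3.102, -0.153, -0.385]
force: [1.0, -1.0, 1.9]
gripper_width: 42.6
gripper_force: 0.6
```

```bash
python3 - <<'E'
from h import *
p,Rm,s=cur();print(p,s['force'],s['gripper_width'],s['gripper_force'])
im,d=r.read_camera('side');cv2.imwrite('pics/k.png',cv2.resize(im[170:270,225:325],None,fx=6,fy=6,interpolation=cv2.INTER_CUBIC))
E
```

```text
[547.11549881  15.14774556  62.45060108] [ 1.0113869  -0.99863407  1.94720644] 42.622631607002006 0.625082561164163
```

View pics/k.png

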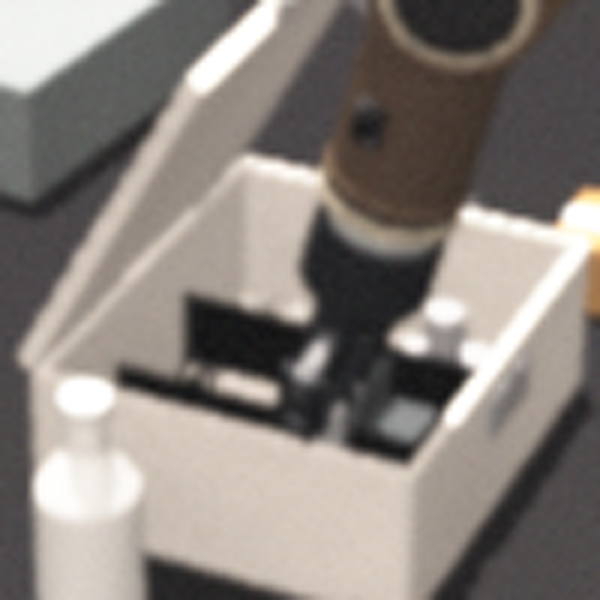

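Request:
apply_moves(series=[[[0, 0, 0, 0, 0, 0, 0.45], [0, 0, -0.2, 0, 0, 0, 0.45], [0.05, 0, -0.3, 0, 0, 0, 0.45], [0.05, 0, -0.4, 0, 0, 0, 0.45]]])

```text
time_s: 9.72
tool_pos: [540.1, 14.8, 97.5]
tcp_rot: [-3.103, -0.154, -0.378]
force: [0.4, -0.5, 0.6]
gripper_width: 46.9
gripper_force: 0.0
```

Request:
apply_moves(series=[[[0.1, 0, -0.65, 0, 0, 0, 0.45], [0, 0, -0.65, 0, 0, 0, 0.45], [0, 0, -0.65, 0, 0, 0, 0.45], [0, 0, -0.5, 0, 0, 0, 0.45]]])

```text
time_s: 10.05
tool_pos: [520.9, 13.0, 196.0]
tcp_rot: [-3.102, -0.155, -0.384]
force: [1.3, -0.9, 0.2]
gripper_width: 46.9
gripper_force: 0.0
```

Request:
apply_moves(series=[[[-0.57, 0.54, -0.41, 0, 0, 0, 0.5], [-0.57, 0.54, -0.41, 0, 0, 0, 1], [-0.57, 0.54, -0.41, 0, 0, 0, 1], [-0.57, 0.54, -0.41, 0, 0, 0, 1]]])

```text
time_s: 10.38
tool_pos: [424.4, -83.7, 236.0]
tcp_rot: [-3.102, -0.156, -0.383]
force: [0.8, -1.3, 0.3]
gripper_width: 7.4
gripper_force: 0.0
```

```bash
python3 - <<'E'
from h import *
p,Rm,s=cur();print(p,s['force'],s['gripper_width'])
v=np.load('chest.npy')
ims=[]
for c in('top','side'):
    im,d=r.read_camera(c);ims.append(im)
    for n in('cell_center','knee_knob'):
        for q in r.mark_of(n,c)[:4]:
            print(c,n,q,uvz(c,q['location'],54 if n[0]=='c' else 172).round(1))
o=np.zeros((600,800,3),np.uint8)
o[:480,:440]=cv2.resize(ims[0][145:265,255:365],None,fx=4,fy=4,interpolation=cv2.INTER_CUBIC);o[:600,440:800]=cv2.resize(ims[1][140:290,230:320],None,fx=4,fy=4,interpolation=cv2.INTER_CUBIC)
cv2.imwrite('pics/m.png',o)
c,sn=np.cos(v[2]),np.sin(v[2]);W=lambda x,y,z:np.array([v[0]+c*x-sn*y,v[1]+sn*x+c*y,z])
T=tool(v[2],.3)
rows(p,Rm,[(W(-150,-184,230),T,1,38),(W(-45,-184,170),T,1,30)])
E
```

```text
[424.42156226 -83.72743364 235.97161403] [ 0.81608137 -1.29209114  0.34669655] 7.379529942472914
top cell_center {'location': [279.4, 210.2], 'confidence': 0.75} [544.4  17.6  54. ]
top cell_center {'location': [189.2, 204.9], 'confidence': 0.5} [554.  329.4  54. ]
top cell_center {'location': [220.8, 224.5], 'confidence': 0.5} [488.7 217.1  54. ]
top cell_center {'location': [208.8, 208.6], 'confidence': 0.46} [543. 261.  54.]
top knee_knob {'location': [362.5, 184.3], 'confidence': 0.7} [ 616.1 -250.2  172. ]
top knee_knob {'location': [199.9, 264.4], 'confidence': 0.32} [340.3 265.8 172. ]
top knee_knob {'location': [240.3, 193.9], 'confidence': 0.28} [572.3 146.8 172. ]
side cell_center {'location': [216.2, 301.1], 'confidence': 0.74} [556.5 354.6  54. ]
side cell_center {'location': [231.7, 286.9], 'confidence': 0.64} [554.7 275.2  54. ]
side cell_center {'location': [261.3, 286.8], 'confidence': 0.62} [475.9 226.5  54. ]
side cell_center {'location': [278.8, 249.5], 'confidence': 0.49} [530.7  24.2  54. ]
side knee_knob {'location': [298.8, 185.1], 'confidence': 0.45} [ 594.8 -230.6  172. ]
[[0.07, 0.93, 0.05, 0.0, 0.09, 0.0, 1.0], [0.06, 0.92, 0.04, 0.0, 0.09, 0.01, 1.0], [0.07, 0.93, 0.05, 0.0, 0.09, 0.0, 1.0], [0.06, 0.92, 0.05, 0.0, 0.09, 0.01, 1.0], [0.07, 0.93, 0.05, -0.01, 0.09, 0.0, 1.0]]
-- [ 458.  -266.5  230.1]
[[0.41, 0.0, 0.44, 0.0, 0.0, 0.0, 1.0], [0.41, 0.0, 0.44, 0.0, 0.0, 0.0, 1.0], [0.42, 0.0, 0.45, 0.0, 0.0, 0.0, 1.0], [0.41, 0.0, 0.44, 0.0, 0.0, 0.0, 1.0], [0.41, 0.0, 0.44, 0.0, 0.0, 0.0, 1.0]]
-- [ 562.3 -256.3  170. ]
```

View pics/m.png

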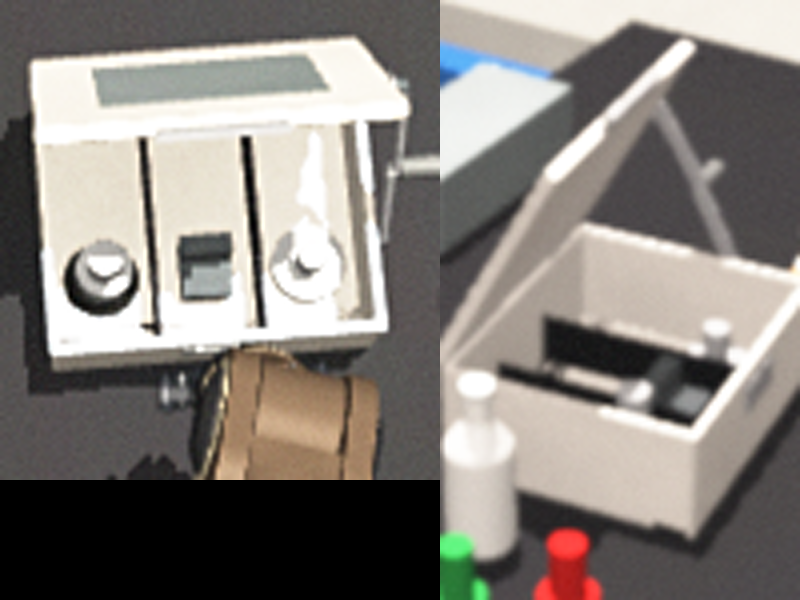

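Request:
apply_moves(series=[[[0.07, 0.93, 0.05, 0, 0.09, 0, 1], [0.07, 0.93, 0.05, 0, 0.09, 0, 1], [0.07, 0.93, 0.05, 0, 0.09, 0, 1], [0.07, 0.93, 0.05, 0, 0.09, 0, 1], [0.07, 0.93, 0.05, 0, 0.09, 0, 1]]])

```text
time_s: 11.1
tool_pos: [461.8, -267.5, 228.8]
tcp_rot: [-3.087, -0.157, -0.466]
force: [1.7, 0.4, 0.3]
gripper_width: 0.1
gripper_force: 0.0
```

Request:
apply_moves(series=[[[0.41, 0, 0.44, 0, 0, 0, 1], [0.41, 0, 0.44, 0, 0, 0, 1], [0.41, 0, 0.44, 0, 0, 0, 1], [0.41, 0, 0.44, 0, 0, 0, 1], [0.2, 0, 0.5, 0, 0, 0, 1]]])

```text
time_s: 11.52
tool_pos: [560.6, -255.6, 164.1]
tcp_rot: [-3.087, -0.157, -0.468]
force: [-0.0, 0.1, -0.2]
gripper_width: -0.1
gripper_force: 0.0
```

Request:
apply_moves(series=[[[0, 0, 0, 0, 0, 0, 1], [0, 0, 0, 0, 0, 0, 1]]])

```text
time_s: 11.68
tool_pos: [557.5, -255.5, 162.9]
tcp_rot: [-3.086, -0.157, -0.461]
force: [0.2, -0.7, 0.5]
gripper_width: 0.2
gripper_force: 0.0
```

```bash
cat >> h.py <<'E'
v=np.load('chest.npy');c_,s_=np.cos(v[2]),np.sin(v[2])
W=lambda x,y,z:np.array([v[0]+c_*x-s_*y,v[1]+s_*x+c_*y,z])
L=lambda p:np.array([(p[0]-v[0])*c_+(p[1]-v[1])*s_,-(p[0]-v[0])*s_+(p[1]-v[1])*c_,p[2]])
E
python3 - <<'E'
from h import *
p,Rm,s=cur();print(L(p),s['force'],s['joints'])
l=L(p)
rows(p,Rm,[(W(-25,-186,160),Rm,1,10),(W(-3,-186,150),Rm,1,8),(W(25,-186,130),Rm,1,10)])
E
```

```text
[ -49.75496049 -182.93133507  162.94567426] [ 0.21363173 -0.66972663  0.52784098] [ 0.516854    0.34284504 -0.09768207  1.91921173 -0.19959423  0.63421239
 -0.89395658]
[[0.19, 0.03, 0.08, 0.0, 0.0, 0.0, 1.0], [0.19, 0.02, 0.09, 0.0, 0.0, 0.0, 1.0], [0.19, 0.03, 0.08, 0.0, 0.0, 0.0, 1.0]]
-- [ 582.4 -256.2  160. ]
[[0.11, 0.0, 0.1, 0.0, 0.0, 0.0, 1.0], [0.12, 0.0, 0.1, 0.0, 0.0, 0.0, 1.0], [0.11, 0.0, 0.1, 0.0, 0.0, 0.0, 1.0], [0.11, 0.0, 0.1, 0.0, 0.0, 0.0, 1.0]]
-- [ 604.2 -254.   150. ]
[[0.13, 0.0, 0.17, 0.0, 0.0, 0.0, 1.0], [0.13, 0.0, 0.17, 0.0, 0.0, 0.0, 1.0], [0.13, 0.0, 0.17, 0.0, 0.0, 0.0, 1.0], [0.14, 0.01, 0.17, 0.0, 0.0, 0.0, 1.0]]
-- [ 632.3 -251.4  130.2]
```

Request:
apply_moves(series=[[[0.19, 0.03, 0.08, 0, 0, 0, 1], [0.19, 0.03, 0.08, 0, 0, 0, 1], [0.19, 0.03, 0.08, 0, 0, 0, 1], [0.11, 0, 0.1, 0, 0, 0, 1], [0, 0, 0, 0, 0, 0, 1]]])

```text
time_s: 12.1
tool_pos: [588.9, -258.0, 160.3]
tcp_rot: [-3.088, -0.154, -0.468]
force: [-0.8, -0.5, -0.4]
gripper_width: -0.2
gripper_force: 0.0
```

Request:
apply_moves(series=[[[0.11, 0, 0.1, 0, 0, 0, 1], [0.11, 0, 0.1, 0, 0, 0, 1], [0, 0, 0, 0, 0, 0, 1]]])

```text
time_s: 12.35
tool_pos: [598.9, -256.8, 154.6]
tcp_rot: [-3.088, -0.153, -0.467]
force: [0.7, 1.8, 0.1]
gripper_width: -0.3
gripper_force: 0.0
```

Request:
apply_moves(series=[[[0.11, 0, 0.1, 0, 0, 0, 1], [0.11, 0, 0.12, 0, 0, 0, 1], [0, 0, 0, 0, 0, 0, 1]]])

```text
time_s: 12.6
tool_pos: [609.5, -255.9, 148.2]
tcp_rot: [-3.088, -0.153, -0.465]
force: [-0.4, -0.1, -1.5]
gripper_width: -0.3
gripper_force: 0.2
```

```bash
python3 - <<'E'
from h import *
p,Rm,s=cur();print(L(p),s['force'])
ims=[]
for c in('top','side'):
    im,d=r.read_camera(c);ims.append(im)
    for n in('knee_knob','lid_edge'):
        for q in r.mark_of(n,c)[:2]: print(c,n,q,L(uvz(c,q['location'],172 if n[0]=='k' else 320)).round(1))
    print(c,'tcp px',w2uv(c,p),'knob exp',w2uv(c,W(0,-172,172)),w2uv(c,W(0,-172,172)))
o=np.zeros((600,800,3),np.uint8)
o[:480,:400]=cv2.resize(ims[0][140:220,315:395],None,fx=5,fy=6);o[:600,400:800]=cv2.resize(ims[1][120:240,250:330],None,fx=5,fy=5,interpolation=cv2.INTER_CUBIC)
cv2.imwrite('pics/n.png',o)
E
```

```text
[   1.98037071 -188.32036336  148.24458076] [-0.42483735 -0.13012012 -1.50630696]
top knee_knob {'location': [357.0, 183.1], 'confidence': 0.62} [  14.3 -165.7  172. ]
top lid_edge {'location': [310.7, 177.8], 'confidence': 0.91} [  6.   -2.7 320. ]
top lid_edge {'location': [349.5, 203.8], 'confidence': 0.71} [ -80.7 -110.9  320. ]
top tcp px [363.02784696 187.95430902] knob exp [359.33224561 187.23722833] [359.33224561 187.23722833]
side knee_knob {'location': [245.6, 214.0], 'confidence': 0.46} [ 72.3 109.6 172. ]
side knee_knob {'location': [291.9, 187.2], 'confidence': 0.43} [   6.5 -135.1  172. ]
side lid_edge {'location': [274.3, 167.4], 'confidence': 0.55} [ 10.7  14.  320. ]
side tcp px [298.35214679 186.91999918] knob exp [297.3720936  183.37192044] [297.3720936  183.37192044]
```

View pics/n.png

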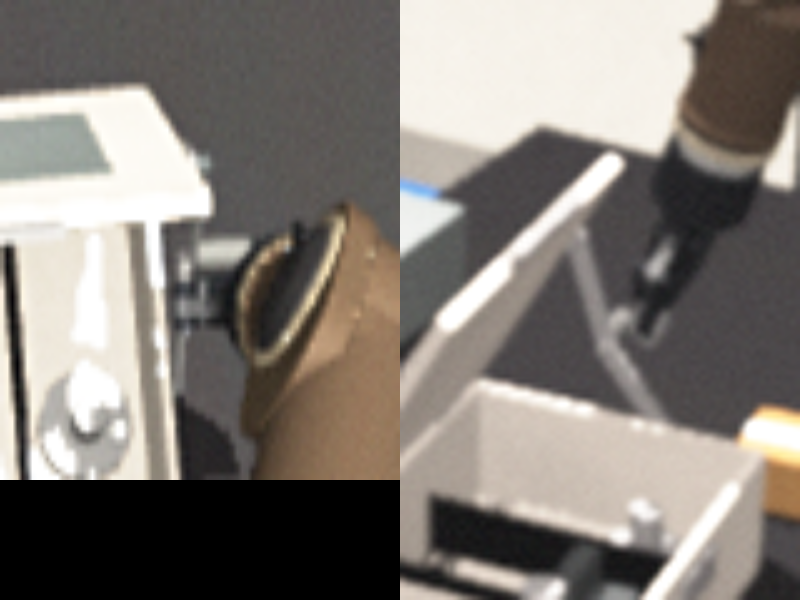

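The side view shows the stay kinked towards the hinge at crop (600,332), with the fingers at the knob (640,325). The knee is breaking, so I push on.

Request:
apply_moves(series=[[[0.13, 0, 0.17, 0, 0, 0, 1], [0.13, 0, 0.17, 0, 0, 0, 1], [0.13, 0, 0.17, 0, 0, 0, 1], [0, 0, 0, 0, 0, 0, 1]]])

```text
time_s: 13.23
tool_pos: [627.5, -254.1, 131.4]
tcp_rot: [-3.088, -0.151, -0.457]
force: [-4.8, -0.6, -5.1]
gripper_width: 0.1
gripper_force: 3.0
```

```bash
cat > lidang.py <<'E'
from h import *
def lid(cam='top'):
    im,d=r.read_camera(cam);I=r.camera_info(cam);K=np.array(I['mtx']);T=np.linalg.inv(np.array(I['camera_from_world']))
    vv,uu=np.mgrid[:420,:560];p=cv2.undistortPoints(np.stack([uu,vv],-1).reshape(-1,1,2).astype(float),K,np.array([I['k1'],0,0,0,0.])).reshape(420,560,2)
    P=np.dstack([p*d[...,None],d])@T[:3,:3].T+T[:3,3];P[d==0]=np.nan;P=P.reshape(-1,3)
    x=(P[:,0]-v[0])*c_+(P[:,1]-v[1])*s_;y=-(P[:,0]-v[0])*s_+(P[:,1]-v[1])*c_;z=P[:,2]
    a=np.arctan2(z-105,120-x);rr=np.hypot(z-105,120-x)
    k=(y>30)&(y<125)&(rr>60)&(rr<235)&(z>112)&(z<345)&(x<120+20)
    # outer face: offset 12
    th=a[k]-np.arcsin(12/rr[k]) 
    h,e=np.histogram(th,bins=np.arange(-.05,1.5,.01));i=h.argmax();m=abs(th-e[i]-.005)<.03
    return im,np.median(th[m]),m.sum()
E
python3 - <<'E'
from lidang import *
p,Rm,s=cur();print(L(p),s['force'])
print(lid()[1:])
E
```

```text
[  20.05369369 -188.32533315  131.40266066] [-4.83133558 -0.59575253 -5.1024535 ]
(np.float64(0.8499449214425059), np.int64(706))
```

```bash
python3 - <<'E'
from h import *
p,Rm,s=cur();T=tool(v[2],.02)
p,Rm=rows(p,Rm,[(W(-45,-188,150),Rm,1,25),(W(-70,-188,350),Rm,1,38),(W(5,-20,350),T,1,38),(W(5,-20,290),Rm if 0 else T,1,30)])
E
```

```text
[[-0.47, 0.0, -0.3, 0.0, 0.0, 0.0, 1.0], [-0.48, -0.01, -0.31, 0.0, 0.0, 0.0, 1.0], [-0.47, 0.0, -0.3, 0.0, 0.0, 0.0, 1.0]]
-- [ 562.8 -260.1  150.1]
[[0.14, 0.0, -0.83, 0.0, 0.0, 0.0, 1.0], [0.14, 0.0, -0.83, 0.0, 0.0, 0.0, 1.0], [0.14, 0.0, -0.82, 0.0, 0.0, 0.0, 1.0], [0.15, -0.01, -0.83, 0.0, 0.0, 0.0, 1.0], [0.14, 0.0, -0.83, 0.0, 0.0, 0.0, 1.0]]
[[0.14, 0.0, -0.83, 0.0, 0.0, 0.0, 1.0]]
-- [ 537.8 -262.5  350.2]
[[0.36, -0.84, 0.11, 0.0, -0.46, 0.0, 1.0], [0.36, -0.84, 0.09, -0.01, -0.45, 0.0, 1.0], [0.37, -0.84, 0.07, 0.0, -0.46, 0.0, 1.0], [0.37, -0.84, 0.05, 0.0, -0.46, 0.0, 1.0], [0.38, -0.84, 0.03, 0.0, -0.45, 0.0, 1.0]]
-- [596.2 -88.  350. ]
[[-0.01, 0.0, 0.5, 0.0, 0.0, 0.0, 1.0], [-0.01, 0.0, 0.5, 0.0, 0.0, 0.0, 1.0], [-0.01, 0.0, 0.5, 0.0, 0.0, 0.0, 1.0]]
-- [596.2 -87.9 290. ]
```

Request:
apply_moves(series=[[[-0.47, 0, -0.3, 0, 0, 0, 1], [-0.47, 0, -0.3, 0, 0, 0, 1], [-0.47, 0, -0.3, 0, 0, 0, 1]]])

```text
time_s: 13.53
tool_pos: [565.6, -260.4, 152.2]
tcp_rot: [-3.089, -0.153, -0.468]
force: [-0.7, -0.1, 0.2]
gripper_width: -0.0
gripper_force: 0.0
```

Request:
apply_moves(series=[[[0.14, 0, -0.83, 0, 0, 0, 1], [0.14, 0, -0.83, 0, 0, 0, 1], [0.14, 0, -0.83, 0, 0, 0, 1], [0.14, 0, -0.83, 0, 0, 0, 1], [0.14, 0, -0.83, 0, 0, 0, 1]]])

```text
time_s: 13.95
tool_pos: [543.5, -262.7, 321.4]
tcp_rot: [-3.089, -0.152, -0.469]
force: [0.2, -0.1, -0.6]
gripper_width: 0.0
gripper_force: 0.0
```

Request:
apply_moves(series=[[[0.14, 0, -0.83, 0, 0, 0, 1], [0.14, 0, -0.6, 0, 0, 0, 1], [0, 0, 0, 0, 0, 0, 1]]])

```text
time_s: 14.2
tool_pos: [539.3, -264.4, 384.4]
tcp_rot: [-3.092, -0.153, -0.483]
force: [0.1, -0.5, 0.2]
gripper_width: 0.2
gripper_force: 0.0
```

Request:
apply_moves(series=[[[0.36, -0.84, 0.1, 0, -0.46, 0, 1], [0.36, -0.84, 0.09, 0, -0.46, 0, 1], [0.37, -0.84, 0.07, 0, -0.46, 0, 1], [0.37, -0.84, 0.05, 0, -0.46, 0, 1], [0.38, -0.84, 0.03, 0, -0.46, 0, 1]]])

```text
time_s: 14.62
tool_pos: [596.1, -87.1, 377.9]
tcp_rot: [3.137, 0.154, 0.037]
force: [0.3, -0.7, -0.3]
gripper_width: 0.2
gripper_force: 0.0
```

Request:
apply_moves(series=[[[0, 0, 0, 0, 0, 0, 1], [0, 0, 0, 0, 0, 0, 1]]])

```text
time_s: 14.78
tool_pos: [596.9, -84.8, 376.1]
tcp_rot: [-3.135, -0.164, -0.037]
force: [-0.0, -0.2, 0.1]
gripper_width: -0.2
gripper_force: 0.0
```

```bash
python3 - <<'E'
from lidang import *
p,Rm,s=cur();print(L(p),s['force'],Rm[:,2]);print(lid()[1:],lid('side')[1:])
for q in r.mark_of('lid_edge','side')[:2]:print(q)
T=tool(v[2],.02)
p,Rm=rows(p,Rm,[(W(6,-20,285),T,1,30)])
E
```

```text
[  6.1260405  -16.87650908 376.14489369] [-0.04562403 -0.24687498  0.13198237] [ 0.02322922  0.00357718 -0.99972377]
(np.float64(0.8498053136437457), np.int64(696)) (np.float64(0.8584873654783046), np.int64(81))
{'location': [287.1, 176.0], 'confidence': 0.64}
[[-0.01, 0.02, 0.57, 0.0, -0.01, 0.01, 1.0], [-0.02, 0.02, 0.57, -0.01, 0.0, 0.02, 1.0], [-0.01, 0.02, 0.57, 0.0, -0.01, 0.01, 1.0], [-0.01, 0.02, 0.57, 0.0, -0.01, 0.02, 1.0]]
-- [597.2 -88.  284.9]
```

Request:
apply_moves(series=[[[-0.01, 0.02, 0.57, 0, 0, 0.01, 1], [-0.01, 0.02, 0.57, 0, 0, 0.01, 1], [-0.01, 0.02, 0.57, 0, 0, 0.01, 1], [-0.01, 0.02, 0.57, 0, 0, 0.01, 1], [0, 0, 0, 0, 0, 0, 1]]])

```text
time_s: 15.35
tool_pos: [593.7, -94.0, 282.0]
tcp_rot: [-3.137, -0.142, -0.028]
force: [-0.9, -0.5, -0.9]
gripper_width: -0.1
gripper_force: 0.0
```

```bash
python3 - <<'E'
from h import *
p,Rm,s=cur();print(L(p),s['force'],Rm[:,2])
f=lambda t,S=200:W(120-S*np.cos(t)+12*np.sin(t)+9,-18,105+S*np.sin(t)+12*np.cos(t))
p,Rm=rows(p,Rm,[(f(.86),Rm,1,10)]+[(f(t),Rm,1,8) for t in (.8,.75,.7,.65,.6,.55,.5,.45,.4,.35,.3,.25,.2,.15,.1,.07,.04,.02,0)])
E
```

```text
[  2.02293548 -25.64458098 281.95083856] [-0.91343374 -0.50142674 -0.920574  ] [ 0.01786908  0.00175883 -0.99983879]
[[0.07, -0.1, 0.22, 0.0, 0.0, 0.0, 1.0], [0.06, -0.09, 0.22, 0.0, 0.0, 0.0, 1.0]]
-- [598.5 -85.9 264.4]
[[-0.12, 0.0, 0.09, 0.0, 0.0, 0.0, 1.0], [-0.12, 0.0, 0.1, 0.0, 0.0, 0.0, 1.0]]
-- [589.1 -86.7 256.7]
[[-0.09, 0.0, 0.08, 0.0, 0.0, 0.0, 1.0], [-0.1, 0.0, 0.08, 0.0, 0.0, 0.0, 1.0]]
-- [581.6 -87.4 250.1]
[[-0.09, 0.0, 0.09, 0.0, 0.0, 0.0, 1.0], [-0.09, 0.0, 0.08, 0.0, 0.0, 0.0, 1.0]]
-- [574.5 -88.1 243.2]
[[-0.08, 0.0, 0.09, 0.0, 0.0, 0.0, 1.0], [-0.09, 0.0, 0.1, 0.0, 0.0, 0.0, 1.0]]
-- [567.9 -88.7 235.5]
[[-0.08, 0.0, 0.09, 0.0, 0.0, 0.0, 1.0], [-0.08, 0.0, 0.1, 0.0, 0.0, 0.0, 1.0]]
-- [561.7 -89.2 227.8]
[[-0.08, 0.0, 0.1, 0.0, 0.0, 0.0, 1.0], [-0.07, 0.01, 0.1, 0.0, 0.0, 0.0, 1.0]]
-- [555.9 -90.1 219.7]
[[-0.07, 0.0, 0.1, 0.0, 0.0, 0.0, 1.0], [-0.07, 0.0, 0.1, 0.0, 0.0, 0.0, 1.0]]
-- [550.4 -90.6 211.6]
[[-0.07, 0.0, 0.11, 0.0, 0.0, 0.0, 1.0], [-0.06, 0.0, 0.11, 0.0, 0.0, 0.0, 1.0]]
-- [545.4 -91.1 202.7]
[[-0.06, 0.0, 0.11, 0.0, 0.0, 0.0, 1.0], [-0.06, 0.0,
[... 228 characters left out ...]
, 1.0]]
-- [532.8 -92.2 175.6]
[[-0.04, 0.0, 0.12, 0.0, 0.0, 0.0, 1.0], [-0.05, 0.0, 0.12, 0.0, 0.0, 0.0, 1.0]]
-- [529.3 -92.5 166. ]
[[-0.04, 0.0, 0.12, 0.0, 0.0, 0.0, 1.0], [-0.03, 0.0, 0.12, 0.0, 0.0, 0.0, 1.0]]
-- [526.7 -92.8 156.3]
[[-0.03, 0.0, 0.12, 0.0, 0.0, 0.0, 1.0], [-0.04, 0.0, 0.12, 0.0, 0.0, 0.0, 1.0]]
-- [524.1 -93.  146.7]
[[-0.02, 0.0, 0.12, 0.0, 0.0, 0.0, 1.0], [-0.03, 0.0, 0.12, 0.0, 0.0, 0.0, 1.0]]
-- [522.3 -93.2 137.1]
[[-0.02, 0.0, 0.15, 0.0, 0.0, 0.0, 1.0]]
-- [521.6 -93.2 131. ]
[[-0.02, 0.0, 0.15, 0.0, 0.0, 0.0, 1.0]]
-- [520.9 -93.3 125. ]
[[-0.01, 0.0, 0.1, 0.0, 0.0, 0.0, 1.0]]
-- [520.6 -93.3 121. ]
[[-0.01, 0.0, 0.1, 0.0, 0.0, 0.0, 1.0]]
-- [520.3 -93.4 117. ]
```

Request:
apply_moves(series=[[[0.07, -0.1, 0.22, 0, 0, 0, 1], [0.06, -0.1, 0.22, 0, 0, 0, 1], [-0.12, 0, 0.1, 0, 0, 0, 1], [-0.12, 0, 0.1, 0, 0, 0, 1]]])

```text
time_s: 15.68
tool_pos: [592.5, -83.4, 260.8]
tcp_rot: [-3.137, -0.149, -0.041]
force: [2.3, 1.4, 0.9]
gripper_width: 0.3
gripper_force: 1.0
```

Request:
apply_moves(series=[[[-0.1, 0, 0.08, 0, 0, 0, 1], [-0.1, 0, 0.08, 0, 0, 0, 1], [-0.09, 0, 0.09, 0, 0, 0, 1], [-0.09, 0, 0.09, 0, 0, 0, 1]]])

```text
time_s: 16.02
tool_pos: [576.7, -85.8, 246.7]
tcp_rot: [-3.137, -0.147, -0.039]
force: [-0.5, 0.9, 2.9]
gripper_width: -0.1
gripper_force: 1.0
```

```bash
python3 - <<'E'
from lidang import *
p,Rm,s=cur();print(L(p),s['force']);print(lid()[1:])
E
```

```text
[-14.04774757 -15.82599359 246.7052421 ] [-0.51748518  0.91814387  2.86075044]
(np.float64(0.7257286278371242), np.int64(814))
```

The lid is following. Continuing along the arc.

Request:
apply_moves(series=[[[-0.09, 0, 0.1, 0, 0, 0, 1], [-0.08, 0, 0.1, 0, 0, 0, 1], [-0.08, 0, 0.1, 0, 0, 0, 1], [-0.08, 0, 0.1, 0, 0, 0, 1], [-0.08, 0, 0.1, 0, 0, 0, 1]]])

```text
time_s: 16.48
tool_pos: [560.8, -87.4, 225.5]
tcp_rot: [-3.138, -0.147, -0.037]
force: [-0.7, -0.1, 2.0]
gripper_width: 0.0
gripper_force: 0.8
```

Request:
apply_moves(series=[[[-0.07, 0, 0.1, 0, 0, 0, 1], [-0.07, 0, 0.1, 0, 0, 0, 1], [-0.07, 0, 0.1, 0, 0, 0, 1], [-0.07, 0, 0.11, 0, 0, 0, 1], [-0.06, 0, 0.11, 0, 0, 0, 1]]])

```text
time_s: 16.9
tool_pos: [547.9, -88.4, 204.5]
tcp_rot: [-3.137, -0.147, -0.037]
force: [-0.3, -0.4, 1.9]
gripper_width: 0.2
gripper_force: 0.7
```

Request:
apply_moves(series=[[[-0.06, 0, 0.11, 0, 0, 0, 1], [-0.06, 0, 0.11, 0, 0, 0, 1], [-0.06, 0, 0.11, 0, 0, 0, 1], [-0.05, 0, 0.11, 0, 0, 0, 1], [-0.05, 0, 0.12, 0, 0, 0, 1]]])

```text
time_s: 17.32
tool_pos: [537.4, -89.3, 181.8]
tcp_rot: [-3.137, -0.147, -0.038]
force: [0.8, -0.6, 1.5]
gripper_width: -0.1
gripper_force: 0.6
```

```bash
python3 - <<'E'
from lidang import *
p,Rm,s=cur();print(L(p),s['force']);print(lid()[1:])
E
```

```text
[-53.52816998 -15.50790297 181.83176151] [ 0.8139047  -0.58901553  1.53104371]
(np.float64(0.34397481656096857), np.int64(947))
```

Request:
apply_moves(series=[[[-0.05, 0, 0.12, 0, 0, 0, 1], [-0.05, 0, 0.12, 0, 0, 0, 1], [-0.04, 0, 0.12, 0, 0, 0, 1], [-0.04, 0, 0.12, 0, 0, 0, 1], [-0.04, 0, 0.12, 0, 0, 0, 1]]])

```text
time_s: 17.78
tool_pos: [529.3, -90.1, 157.5]
tcp_rot: [-3.137, -0.147, -0.038]
force: [-0.2, 0.7, 1.3]
gripper_width: 0.1
gripper_force: 0.5
```

Request:
apply_moves(series=[[[-0.03, 0, 0.12, 0, 0, 0, 1], [-0.03, 0, 0.12, 0, 0, 0, 1], [-0.03, 0, 0.12, 0, 0, 0, 1], [-0.02, 0, 0.12, 0, 0, 0, 1], [0, 0, 0, 0, 0, 0, 1]]])

```text
time_s: 18.2
tool_pos: [524.8, -90.5, 137.6]
tcp_rot: [-3.137, -0.147, -0.035]
force: [0.8, 1.0, 0.3]
gripper_width: -0.1
gripper_force: 0.0
```

Request:
apply_moves(series=[[[-0.02, 0, 0.12, 0, 0, 0, 1], [-0.02, 0, 0.1, 0, 0, 0, 1], [0, 0, 0, 0, 0, 0, 1]]])

```text
time_s: 18.45
tool_pos: [523.7, -90.6, 129.1]
tcp_rot: [-3.137, -0.147, -0.036]
force: [0.4, 0.1, 0.1]
gripper_width: -0.2
gripper_force: 0.0
```

```bash
python3 - <<'E'
from lidang import *
p,Rm,s=cur();print(L(p),s['force']);print(lid()[1:])
E
```

```text
[-67.25936112 -15.49034108 129.13142892] [0.36928295 0.09780622 0.05291966]
(np.float64(0.06488549095568026), np.int64(952))
```

Request:
apply_moves(series=[[[-0.01, 0, 0.1, 0, 0, 0, 1], [-0.01, 0, 0.1, 0, 0, 0, 1], [0, 0, 0.05, 0, 0, 0, 1], [0, 0, 0, 0, 0, 0, 1]]])

```text
time_s: 18.83
tool_pos: [523.3, -90.7, 119.3]
tcp_rot: [-3.137, -0.147, -0.037]
force: [0.1, -0.3, 0.4]
gripper_width: 0.2
gripper_force: 0.0
```

Request:
apply_moves(series=[[[0, 0, 0.05, 0, 0, 0, 1], [0, 0, 0, 0, 0, 0, 1], [0, 0, 0, 0, 0, 0, 1]]])

```text
time_s: 19.08
tool_pos: [523.6, -90.7, 117.9]
tcp_rot: [-3.137, -0.147, -0.038]
force: [-0.8, -0.3, -1.6]
gripper_width: -0.0
gripper_force: 0.0
```

```bash
python3 - <<'E'
from lidang import *
p,Rm,s=cur();print(L(p),s['force']);print(lid()[1:])
E
```

```text
[-67.38003068 -15.54514926 117.86378055] [-0.80458051 -0.33012784 -1.62081744]
(np.float64(-0.0005083076360302627), np.int64(829))
```

Request:
apply_moves(series=[[[0, 0, 0.03, 0, 0, 0, 1], [0, 0, 0, 0, 0, 0, 1], [0, 0, 0, 0, 0, 0, 1]]])

```text
time_s: 19.38
tool_pos: [523.8, -90.7, 117.2]
tcp_rot: [-3.137, -0.147, -0.039]
force: [-1.3, 0.8, 4.9]
gripper_width: 0.0
gripper_force: 2.5
```

Request:
apply_moves(series=[[[0, 0, 0.03, 0, 0, 0, 1], [0, 0, 0, 0, 0, 0, 1], [0, 0, 0, 0, 0, 0, 1]]])

```text
time_s: 19.63
tool_pos: [523.9, -90.7, 117.1]
tcp_rot: [-3.138, -0.147, -0.039]
force: [-6.0, 0.5, 16.6]
gripper_width: -0.0
gripper_force: 8.2
```

Request:
apply_moves(series=[[[0, 0, -0.1, 0, 0, 0, 1], [0, 0, -0.4, 0, 0, 0, 1], [0, 0, -0.8, 0, 0, 0, 1], [-0.3, 0, -0.8, 0, 0, 0, 1], [-0.6, 0, -0.6, 0, 0, 0, 1]]])

```text
time_s: 20.05
tool_pos: [487.2, -93.7, 224.7]
tcp_rot: [-3.137, -0.149, -0.043]
force: [0.4, -0.5, 0.6]
gripper_width: -0.1
gripper_force: 0.0
```

Request:
apply_moves(series=[[[-0.8, 0, 0, 0, 0, 0, 1], [-0.8, 0, 0, 0, 0, 0, 1], [0, 0, 0, 0, 0, 0, 1], [0, 0, 0, 0, 0, 0, 1]]])

```text
time_s: 20.38
tool_pos: [420.4, -100.7, 221.5]
tcp_rot: [3.138, 0.145, 0.039]
force: [-0.3, -0.2, 0.1]
gripper_width: -0.2
gripper_force: 0.0
```

```bash
python3 - <<'E'
from lidang import *
p,Rm,s=cur();print(L(p),s['force']);im,a,n=lid();print(a,n)
sd,d=r.read_camera('side');print(lid('side')[1:])
o=np.zeros((600,800,3),np.uint8)
o[:270,:780]=cv2.resize(im[155:245,140:400],None,fx=3,fy=3);o[270:600,:500]=cv2.resize(sd[170:345,150:415],(500,330),interpolation=cv2.INTER_CUBIC)
cv2.imwrite('pics/z.png',o)
E
```

```text
[-171.03548085  -15.41254885  221.46393397] [-0.31567289 -0.19853449  0.08070608]
0.00018563798909828483 872
(np.float64(0.0053255986912589814), np.int64(667))
```

View pics/z.png

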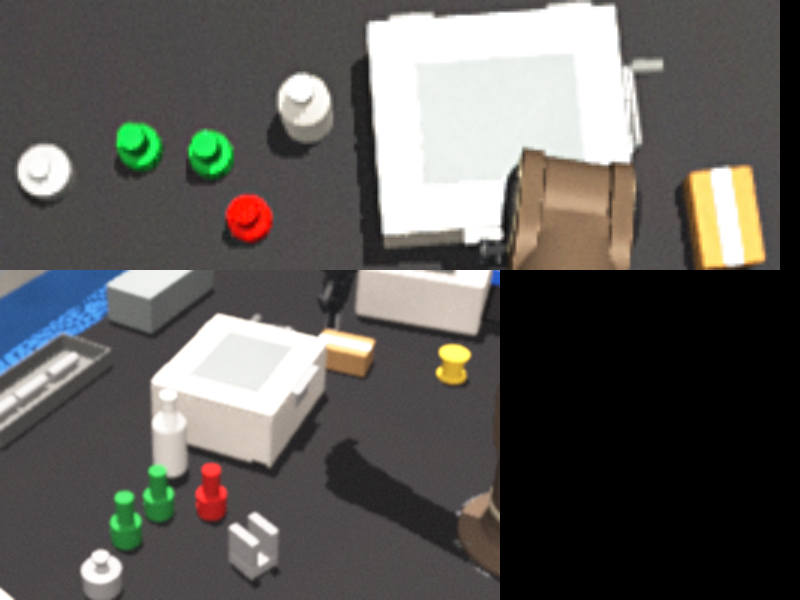

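The lid is flat shut at crop (500,120) and the stay is folded at (640,90). The bottle, carton, weight, clevis, spool and look-alikes are where they were. Handing in.

```bash
python3 -c "
from rig import r
print(r.job_done())"
```

```text
the job is handed in; nothing more can be done
None
```

The load cell stands upright on the rubber pad, the stay was broken at its knee, and the lid was lowered fully shut (measured about 0 rad); I handed the job in at about 20.5 s with the robot clear, and no verdict came back.

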